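# Count along the carrier rack and push the carrier into the third bay

## Task

Starting from the end of the rack where the tall post stands, run a closed fingertip along the top of the rail, touching it over the first, the second and then the third bay (count full and empty bays alike) and no farther. Then push the shuttle along its track until it stands before that third bay, and push the carrier off it with the fingertip into the bay, fully home against the stop; end with the hand clear. Only touch and push: lift nothing, and leave the stored carriers and the other things on the bench where they are.

Things in the scene. Friction and masses are not known exactly. Their poses are not given: they have to be found in the camera images.
- rack: Fixed rack of six bays side by side, open toward the robot and on top, between seven grey dividers (6 mm thick, 50 mm apart, 27 mm high). Origin at table height, middle of the row, in the plane of the divider tips (bay mouths); x into the bays, y along the row to the robot's left, z up; yaw varies. The shuttle's track (3 mm high) lies 2 to 86 mm before the mouths. The rail: see pad_a.
- post: Thin steel post (10 mm thick, ball head, 77 mm high, foot 30 mm wide), fixed on the table about 32 mm beyond one end of the rack. Its end, left or right, is where counting starts: the bay next to it is the first. Origin at its foot. (The other end has only a low square block, 18 mm high.)
- shuttle: Steel plate 74 x 74 mm, top at z 8 mm, sliding only along rack y (about 2 N; stays where left) with two 6 mm ribs beside the carrier, open front and rear. Origin at table height below its middle, 40 mm before the mouths; axes as the rack. Starts near the right end, can go only left. Push lugs left and right: 30 mm long, middle at x -15, top z 40, outer faces y +-37, inner +-32 mm.
- carrier_mid (a point): Centre of the carrier that is to be stored: aluminium block 72 (x) x 36 (y) x 28 mm (clip strips to 32 mm), about 0.2 kg (1 to 5 N to slide), small green board on top, standing loose on the shuttle; its x points to the rack and its leading corners are rounded (10 mm). Its flat rear face is 36 mm behind this point.
- carrier: The same carrier; origin at the centre of its underside.
- bay_a (a point): Bay a, leftmost (rack y +125 mm): where a carrier's centre lies when it is fully home in that bay, 39 mm behind the mouths; the carrier's rear then stands 3 mm inside the mouth. Every bay: 44 mm clear width, floor at z 7 mm, stop wall 75 mm behind the mouths.
- pad_a: Dark steel wear pad, 24 mm along the row x 16 mm, set flush in the top of the rail over the middle of bay a. Origin at the centre of its top face, z 53 mm. The rail: a flat metal bar 16 mm wide, 306 mm long, along the whole row above the dividers; its middle 35 mm behind the mouths, top at z 53 mm, underside z 45 mm (carriers pass below).
- bay_b (a point): Bay b, second from the left (rack y +75 mm): where a carrier's centre lies when it is fully home in that bay, 39 mm behind the mouths; the carrier's rear then stands 3 mm inside the mouth.
- pad_b: Dark steel wear pad, 24 mm along the row x 16 mm, set flush in the top of the rail over the middle of bay b. Origin at the centre of its top face, z 53 mm.
- bay_c (a point): Bay c, third from the left (rack y +25 mm): where a carrier's centre lies when it is fully home in that bay, 39 mm behind the mouths; the carrier's rear then stands 3 mm inside the mouth.
- pad_c: Dark steel wear pad, 24 mm along the row x 16 mm, set flush in the top of the rail over the middle of bay c. Origin at the centre of its top face, z 53 mm.
- bay_d (a point): Bay d, third from the right (rack y -25 mm): where a carrier's centre lies when it is fully home in that bay, 39 mm behind the mouths; the carrier's rear then stands 3 mm inside the mouth.
- pad_d: Dark steel wear pad, 24 mm along the row x 16 mm, set flush in the top of the rail over the middle of bay d. Origin at the centre of its top face, z 53 mm.
- bay_e (a point): Bay e, second from the right (rack y -75 mm): where a carrier's centre lies when it is fully home in that bay, 39 mm behind the mouths; the carrier's rear then stands 3 mm inside the mouth.
- pad_e: Dark steel wear pad, 24 mm along the row x 16 mm, set flush in the top of the rail over the middle of bay e. Origin at the centre of its top face, z 53 mm.
- bay_f (a point): Bay f, rightmost (rack y -125 mm): where a carrier's centre lies when it is fully home in that bay, 39 mm behind the mouths; the carrier's rear then stands 3 mm inside the mouth.
- pad_f: Dark steel wear pad, 24 mm along the row x 16 mm, set flush in the top of the rail over the middle of bay f. Origin at the centre of its top face, z 53 mm.
- parked_b: A carrier of the same kind already stored in bay b; leave it. Origin centre of its underside.
- parked_e: A carrier of the same kind already stored in bay e; leave it. Origin centre of its underside.
- spool: White wire spool, 52 mm across, 34 mm high, behind the rack. Origin under its centre.
- bottle: Small amber bottle, 38 mm across, 85 mm high, behind the rack. Origin under its centre.
- tray: Black divided parts tray, 80 x 110 x 22 mm, behind the rack. Origin under its centre.
- jar: Small clear jar with black cap, 48 mm across, 50 mm high, to the left of the rack. Origin under its centre.
- driver: Screwdriver, 150 mm long, lying to the right of the rack. Origin under its middle.
Not all that is in view belongs to the job. What is shaped like the shuttle but red is not meant.

How it is judged:
By the outcome, as a careful person would: the job done as asked, in the order asked, and still so for the second after the job is handed in, with the robot touching nothing.
It also fails if it takes over 58 s, if anything falls off the work surface, if the arm or the gripper's body presses on something with over 40 N, if the wrist force passes 120 N, or if a joint passes its speed limit or range.

## Robot

A 6-joint arm with a two-finger parallel gripper is mounted at the origin on the work surface. World frame = base frame: x ahead of the robot, y to its left, z up, the work surface at z = 0. Lengths are in mm, angles in rad, forces in N, time in s.
With the tool pointing down it reaches from about 350 to 975 mm from the base axis. Payload 7.1 kg.
Tool frame: the origin (TCP) lies midway between the tips of the shut fingers; the grasp point (between the pads) lies pinch_z behind it (pinch_z is the distance from the TCP to the grasp point, in mm); z points along the fingers, y is the line along which they close (so a half turn about z gives the same grasp; the last joint's range is limited). The gripper opens to 88 mm and grips with 3 to 60 N. Pads are 20 mm wide; open, the fingers measure 115 mm over their backs; the gripper's body (75 mm by 178 mm) begins 61 mm behind the grasp point.
Start: joints at [1.165, 0.423, 1.63, -0, 1.089, -0.019], TCP at [235.734, 578.821, 222.675] pointing down, gripper open.
Joint ranges: [-3, 3], [-0.9, 2.11], [0.09, 2.58], [-1.31, 4.45], [0.11, 2.69], [-2.54, 2.54]. Speed limits (rad/s): [2.39, 2.39, 3.01, 3.14, 3.14, 3.14].

## Interface

Orientations are given as a rotation vector (axis times angle).
In Python, from workcell import get_obs, get_image, close_job, pinch_z gives the robot as it stands.
- The arm moves only by the tool jog_arm, never from a script. Its argument "commands" is a list of rows, each a list of 3 entries, a list of its own where there are three numbers: the gripper command: -1 is shut, 1 is fully open, values between are in proportion, then the shift along the tool's x, y, z as a fraction of full scale, then the turn, a rotation vector about the tool's x, y, z as a fraction of full scale. In form: [[gripper, [tx, ty, tz], [rx, ry, rz]], ...]. A call has 1 to 10 rows; each row shifts and turns the commanded pose from where the row before left it, along the tool's axes as they then stand; what a row does not reach is not made up. Full scale, the value 1, is 0.1 m for a shift and 45 degrees for a turn. A row lasts 1/10 s, in which the tool goes at most 50 mm and 8.59 degrees, less where a joint would pass 70% of its speed; a pose out of reach is approached as far as the arm can. A call with a number of a shift or a turn outside -1 to 1 is refused whole. A call with a gripper value outside its range is refused whole. The fingers move at their own pace and stop on an object; the grip force is fixed at half the most. Time passes only in rows, so rows that do not move let the fingers close. It gives the time, the measured TCP pose, the force, the opening and the grip force at its end, in the units of the state.
- get_obs(): the state, without advancing time (a new reading comes with each control period).
- get_image(name): name is "scene" or "side" or "wrist"; returns a dict with "image" (400x640x3 uint8, blue, green, red), "z_map" (400x640 float32, mm along the optical axis (not along the pixel's ray), 0 where there is no reading), "intrinsics" (3x3 intrinsics, pixels), "eye" and "orientation" of the camera in the world; the wrist camera has in their place "mount" (4x4, takes a point from camera to tool coordinates, whose origin is the TCP and whose axes are the flange's). Camera axes: x right, y down, z forward; pixel columns grow to the right and rows downward; lengths in mm; the calibration is good to about 2 mm. A picture is of the moment at which its call begins: read the wrist's pose just before it.
- close_job(): hands the job in; it is judged then, once.
The state is a dict: "t": time; "qpos": joint angles; "qvel": joint speeds; "joint_torque": joint torques, N m; "ee_pos": TCP position; "orientation": TCP orientation; "ft_force": force on the tool from outside, world axes, zero at the start; "moment": the same for the moment, N m; "width": finger opening in mm; "grasp_force": force on a finger pad.
Only numpy, scipy, OpenCV 4.12 (cv2) and the standard library are available. Lean on these libraries where they do the work, as an engineer would, in place of code of your own. Each camera call takes 0.05 s, during which the arm holds its last target. There are 200 camera calls.

## Working session

There is one attempt and no reset: what is moved stays moved. The work goes in short steps, Python scripts to look and compute and a tool call to move; the robot and the scene stay as the last step left them, time stands still between calls to the robot, and variables do not carry over. Pictures are saved under pics/ and viewed, at most 10 in all, crops included, and the job is handed in when it is done.

Besides the shell and the picture viewer there is one more tool, called as name(argument=value, ...) on one line, values as JSON. jog_arm: Moves the arm, as the interface text tells. Its arguments: {"type":"object","properties":{"commands":{"type":"array","items":{"type":"array"}}},"required":["commands"]}

```bash
ls; mkdir -p pics
python3 - <<'E'
from workcell import get_obs,get_image,pinch_z
import cv2,numpy as np
o=get_obs();print({k:np.round(v,3).tolist() for k,v in o.items()},pinch_z)
for n in("scene","side"):
    d=get_image(n);cv2.imwrite(f"pics/{n}0.png",d["image"]);np.savez(f"{n}0.npz",**d)
    print(n,d["intrinsics"].tolist(),d["eye"],d["orientation"])
E
```

```text
pics
{'t': 0.0, 'qpos': [1.165, 0.424, 1.631, -0.0, 1.089, -0.019], 'qvel': [0.001, -0.0, -0.0, 0.001, -0.001, 0.001], 'joint_torque': [0.001, -54.462, -27.367, 0.064, 0.023, -0.0], 'ee_pos': [235.532, 578.308, 221.884], 'orientation': [-0.604, -3.083, 0.002], 'ft_force': [-0.524, -0.198, 0.636], 'moment': [0.024, 0.038, 0.041], 'grasp_force': 0.0, 'width': 87.584} 18.700000000000003
scene [[451.3923189056914, 0.0, 319.1019129317811], [0.0, 451.3923189056914, 201.18232369304047], [0.0, 0.0, 1.0]] [1416.26382081  -38.77381649  802.64506275] [-1.75630322 -1.6680835   0.75437577]
side [[361.37147338924973, 0.0, 323.51831105859424], [0.0, 361.37147338924973, 199.371018848891], [0.0, 0.0, 1.0]] [446.28772162 582.35478189 614.80346236] [-0.3723638   2.73088741 -1.22537084]
```

View pics/scene0.png

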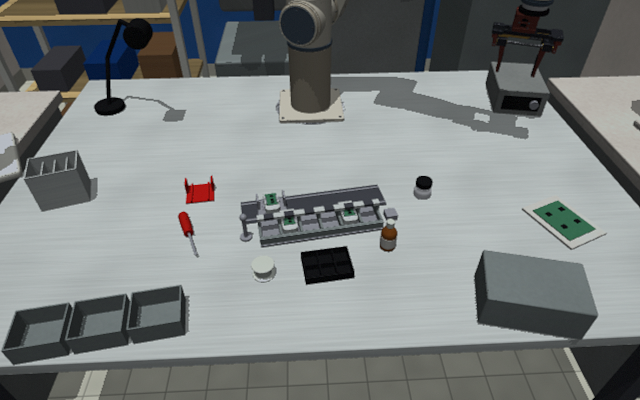

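View pics/side0.png

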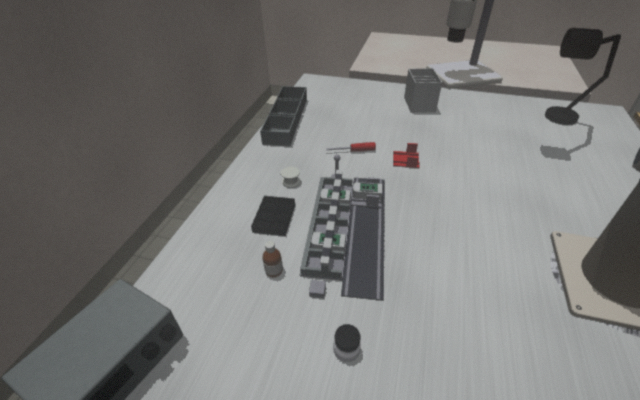

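The scene camera faces the robot, so image right is robot left. Post is at (245,230) and the end block at (390,213), so the post stands at the right end: counting runs f, e, d and the third bay is d. The shuttle with the green-board carrier is at (271,203). The red decoy is at (200,188), and the parked carriers are at (290,223) and (349,213). Next I get a rough rack pose and put the wrist camera over it.

```bash
cat > h.py <<'E'
import numpy as np,cv2
from scipy.spatial.transform import Rotation as R
def load(n): return dict(np.load(n))
def cam(d):
    if "mount" in d:
        T=np.eye(4);T[:3,:3]=R.from_rotvec(d["ori"]).as_matrix();T[:3,3]=d["pos"];return T@d["mount"]
    T=np.eye(4);o=np.array(d["orientation"]);T[:3,:3]=R.from_rotvec(o).as_matrix() if o.size==3 else o;T[:3,3]=d["eye"];return T
def rays(d,uv):
    uv=np.atleast_2d(uv).astype(float);K=d["intrinsics"];T=cam(d)
    c=np.c_[(uv[:,0]-K[0,2])/K[0,0],(uv[:,1]-K[1,2])/K[1,1],np.ones(len(uv))]
    return T[:3,3],c@T[:3,:3].T
def plane(d,uv,z):
    o,r=rays(d,uv);return o+r*((z-o[2])/r[:,2])[:,None]
def cloud(d):
    h,w=d["z_map"].shape;v,u=np.mgrid[:h,:w];o,r=rays(d,np.c_[u.ravel(),v.ravel()])
    P=o+r*d["z_map"].reshape(-1,1);P[d["z_map"].ravel()<=0]=np.nan;return P.reshape(h,w,3)
def proj(d,P):
    T=cam(d);c=(np.atleast_2d(P)-T[:3,3])@T[:3,:3];p=c@d["intrinsics"].T;return p[:,:2]/p[:,2:]
E
python3 - <<'E'
from h import *
d=load("scene0.npz");P=cloud(d)
for n,(u,v) in dict(posthead=(245,217),postfoot=(246,238),block=(390,210),board=(271,199),red=(200,188),pb=(349,209),pe=(290,219),table=(300,300),jar=(424,181),bottle=(389,222),trackL=(380,188),trackR=(244,205)).items(): print(n,P[v,u].round(0),plane(d,(u,v),5).round(0))
s=load("side0.npz");P=cloud(s)
for n,(u,v) in dict(posthead=(337,156),block=(317,285),board=(368,187),table=(450,250)).items(): print(n,P[v,u].round(0))
E
```

```text
posthead [ 641. -174.   76.] [[ 565. -187.    5.]]
postfoot [ 642. -179.    7.] [[ 640. -179.    5.]]
block [573. 185.  19.] [[558. 189.   5.]]
board [ 539. -119.   41.] [[ 498. -123.    5.]]
red [ 445. -319.    8.] [[ 441. -320.    5.]]
pb [593.  76.  46.] [[548.  83.   5.]]
pe [614. -70.  39.] [[578. -72.   5.]]
table [827. -51.   1.] [[830. -51.   5.]]
jar [498. 286.  50.] [[443. 305.   5.]]
bottle [685. 157.  86.] [[602. 179.   5.]]
trackL [457. 179.  -3.] [[467. 177.   5.]]
trackR [ 516. -194.    3.] [[ 518. -193.    5.]]
posthead [ 633. -175.   74.]
block [581. 183.  16.]
board [ 537. -118.   36.]
table [328.   5.  -2.]
```

jog_arm(commands=[[-1, [0, 0, -0.25], [0, 0, 0.184]], [-1, [0, 0, -0.25], [0, 0, 0.184]], [-1, [0, 0, -0.25], [0, 0, 0.184]], [-1, [0, 0, -0.25], [0, 0, 0.184]], [-1, [0, 0, -0.25], [0, 0, 0.184]], [-1, [0, 0, -0.25], [0, 0, 0.184]], [-1, [0, 0, -0.25], [0, 0, 0.184]]])

```text
t: 0.8
ee_pos: [235.6, 578.5, 398.3]
orientation: [2.029, 2.398, -0.001]
ft_force: [0.1, 1.0, 0.5]
width: 35.1
grasp_force: 0.0
```

jog_arm(commands=[[-1, [-0.41, 0.11, 0], [0, 0, 0]], [-1, [-0.41, 0.11, 0], [0, 0, 0]], [-1, [-0.41, 0.11, 0], [0, 0, 0]], [-1, [-0.41, 0.11, 0], [0, 0, 0]], [-1, [-0.41, 0.11, 0], [0, 0, 0]], [-1, [-0.41, 0.11, 0], [0, 0, 0]], [-1, [-0.41, 0.11, 0], [0, 0, 0]], [-1, [-0.41, 0.11, 0], [0, 0, 0]], [-1, [-0.41, 0.11, 0], [0, 0, 0]], [-1, [-0.41, 0.11, 0], [0, 0, 0]]])

```text
t: 1.8
ee_pos: [414.6, 192.1, 397.5]
orientation: [-2.022, -2.405, 0.0]
ft_force: [0.5, -0.1, 0.7]
width: 0.5
grasp_force: 0.0
```

jog_arm(commands=[[-1, [-0.41, 0.11, 0], [0, 0, 0]], [-1, [-0.41, 0.11, 0], [0, 0, 0]], [-1, [-0.41, 0.11, 0], [0, 0, 0]], [-1, [-0.41, 0.11, 0], [0, 0, 0]], [-1, [-0.41, 0.11, 0], [0, 0, 0]], [-1, [0, 0, 0], [0, 0, 0]], [-1, [0, 0, 0], [0, 0, 0]]])

```text
t: 2.5
ee_pos: [503.6, 0.6, 397.1]
orientation: [-2.024, -2.401, 0.001]
ft_force: [-0.5, 0.6, -0.5]
width: 0.5
grasp_force: 0.0
```

Run:
```python
from workcell import get_obs,get_image
import cv2,numpy as np
o=get_obs();print(o["t"],o["ee_pos"],o["orientation"],o["width"],o["ft_force"])
d=get_image("wrist");np.savez("w1.npz",pos=o["ee_pos"],ori=o["orientation"],**d);cv2.imwrite("pics/w1.png",d["image"]);print(d["mount"])
```

```text
2.5 [503.60066062   0.55828552 397.09174158] [-2.02383200e+00 -2.40120844e+00  9.73323720e-04] 0.5065920543443725 [-0.4897506   0.64563292 -0.45664299]
[[ 9.83613493e-04 -9.65096561e-01 -2.61892459e-01  7.21569483e+01]
 [ 9.99999074e-01  7.03092307e-04  1.16483161e-03  6.53100283e-03]
 [-9.40040409e-04 -2.61893363e-01  9.65096359e-01 -1.61623485e+02]
 [ 0.00000000e+00  0.00000000e+00  0.00000000e+00  1.00000000e+00]]
```

View pics/w1.png

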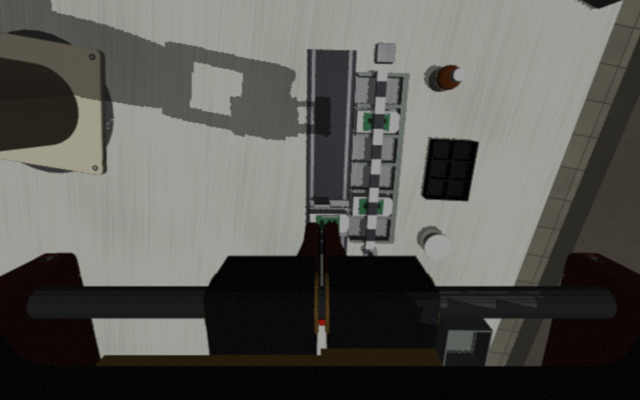

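The wrist view shows the whole row. The rail runs with dark pads from (381,88) down to (370,230), the parked boards are at (377,121) and (371,206), and the shuttle and carrier at (328,220) are half hidden by the fingers. I shift toward the right end for a clean look.

jog_arm(commands=[[-1, [-0.4, 0.1, 0], [0, 0, 0]], [-1, [-0.4, 0.1, 0], [0, 0, 0]], [-1, [-0.4, 0.1, 0], [0, 0, 0]], [-1, [-0.2, 0.1, 0], [0, 0, 0]], [-1, [0, 0, 0], [0, 0, 0]], [-1, [0, 0, 0], [0, 0, 0]]])

```text
t: 3.15
ee_pos: [566.8, -128.4, 397.3]
orientation: [-2.02, -2.404, 0.0]
ft_force: [0.2, 0.0, -0.3]
width: 0.3
grasp_force: 0.0
```

Run:
```python
from workcell import get_obs,get_image
import cv2,numpy as np
from h import *
o=get_obs();print(o["t"],o["ee_pos"],o["orientation"],o["qpos"])
d=get_image("wrist");np.savez("w2.npz",pos=o["ee_pos"],ori=o["orientation"],**d)
c=d["image"][20:270,220:460];cv2.imwrite("pics/w2.png",cv2.resize(c,None,fx=2.4,fy=2.4,interpolation=cv2.INTER_CUBIC))
```

```text
3.15 [ 566.83060814 -128.39779111  397.34983214] [-2.02002019e+00 -2.40443643e+00  7.68942285e-05] [-2.43504001e-01  2.07396747e-01  1.52914272e+00  5.09396642e-04
  1.40619113e+00 -4.16921266e-01]
```

View pics/w2.png

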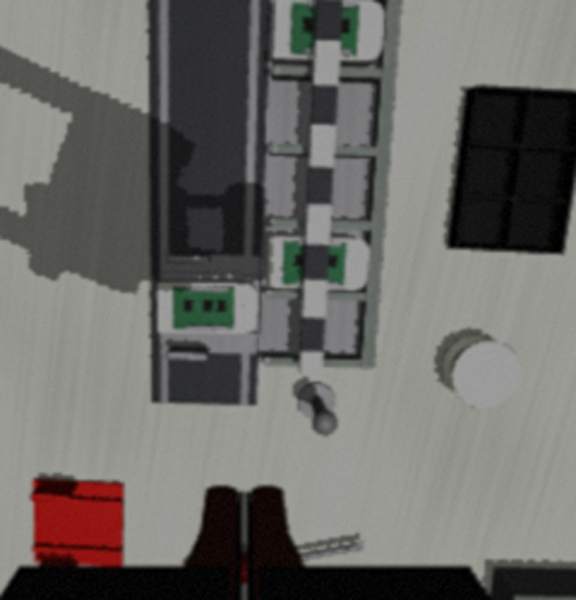

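Pads in the enlarged crop (top to bottom, b to f): (327,20), (323,103), (318,185), (313,262), (311,333). The post head is at (322,420) and the steel shuttle with the carrier's board at (205,307). The red decoy at (78,520) is rejected.

Run:
```python
from h import *
for nm in("w1","w2"):
    d=load(nm+".npz");P=cloud(d);im=d["image"];hsv=cv2.cvtColor(im,cv2.COLOR_BGR2HSV)
    ok=np.zeros(P.shape[:2],bool);ok[:255 if nm=="w1" else 222,300:470]=1
    # rail from depth
    roi=(P[...,2]>48)&(P[...,2]<58)&ok&(P[...,0]>540)&(P[...,0]<680)&(P[...,1]>-175)
    n,l,st,c=cv2.connectedComponentsWithStats(roi.astype(np.uint8));i=1+st[1:,4].argmax();Q=P[l==i]
    r=cv2.fitLine(Q[:,:2].astype(np.float32),cv2.DIST_L2,0,.01,.01).ravel();dirn=r[:2]*np.sign(r[1]);print(nm,"rail n",len(Q),"z",np.median(Q[:,2]).round(1),"yaw",np.degrees(np.arctan2(-dirn[0],dirn[1])).round(2),"pt",r[2:].round(1))
    s=(Q[:,:2]-r[2:])@dirn;print(" ends",r[2:]+dirn*s.min(),r[2:]+dirn*s.max(),np.ptp(s))
    # bright/dark along the rail
    t=np.arange(s.min()-5,s.max()+5,.5);L=np.c_[r[2:]+dirn*t[:,None],np.full(len(t),53)];uv=proj(d,L)
    g=cv2.GaussianBlur(hsv[...,2],(3,3),0)
    v=cv2.remap(g,uv[:,0].astype(np.float32),uv[:,1].astype(np.float32),cv2.INTER_LINEAR).ravel()
    dk=np.flatnonzero(np.diff((v<110).astype(int)));print(" transitions y:",[(L[k,1].round(1),(1 if v[k+1]<110 else 0)) for k in dk])
    m=((hsv[...,0]>45)&(hsv[...,0]<85)&(hsv[...,1]>110)&ok).astype(np.uint8)
    for c in cv2.findContours(m,cv2.RETR_EXTERNAL,cv2.CHAIN_APPROX_NONE)[0]:
        if cv2.contourArea(c)>60:
            b=cv2.boundingRect(c);q=cv2.minAreaRect(c);z=np.nanmedian(P[m>0][:,2]);print(" green",b,"z",np.nanmedian(P[b[1]:b[1]+b[3],b[0]:b[0]+b[2],2]).round(1),plane(d,q[0],39).round(1))
    if nm=="w2":
        for n,u,v in(("posthead",322,420),("lugR",188,352),("lugL",188,259),("floor_d",283,185),("blkstop",372,185),("shuttleplate",185,275),("spool",485,372)):
            x,y=220+u/2.4,20+v/2.4;print(n,P[int(y),int(x)].round(1))
        print("ball",plane(d,(220+322/2.4,20+422/2.4),72).round(1))
```

```text
w1 rail n 1767 z 52.5 yaw 8.51 pt [595.  14.]
 ends [ 619.37275436 -149.28256898] [574.2562572  152.39559706] 305.0331419600094
 transitions y: [(np.float64(-151.3), 0), (np.float64(-134.4), 1), (np.float64(-110.7), 0), (np.float64(-85.0), 1), (np.float64(-61.3), 0), (np.float64(-35.5), 1), (np.float64(-11.8), 0), (np.float64(13.9), 1), (np.float64(37.1), 0), (np.float64(63.4), 1), (np.float64(86.6), 0), (np.float64(112.3), 1), (np.float64(136.5), 0)]
 green (317, 216, 22, 13) z 38.9 [[ 535.5 -116.7   39. ]]
 green (364, 114, 10, 16) z 36.2 [[571.6  71.3  39. ]]
w2 rail n 1798 z 52.7 yaw 8.47 pt [598.5  -9.6]
 ends [ 619.48184582 -150.22621195] [580.38551321 112.33266317] 265.45373447789484
 transitions y: [(np.float64(-134.9), 1), (np.float64(-110.7), 0), (np.float64(-85.4), 1), (np.float64(-61.2), 0), (np.float64(-36.0), 1), (np.float64(-11.8), 0), (np.float64(14.0), 1), (np.float64(37.7), 0), (np.float64(62.9), 1), (np.float64(87.2), 0), (np.float64(111.9), 1)]
 green (300, 142, 17, 14) z 37.1 [[ 542.2 -119.1   39. ]]
 green (339, 122, 8, 16) z 36.4 [[594.5 -77.3  39. ]]
 green (342, 22, 9, 20) z 36.5 [[571.2  70.8  39. ]]
posthead [ 631.1 -177.5   75.8]
lugR [ 529.6 -153.4   32.1]
lugL [519.6 -86.4  38.4]
floor_d [576.9 -25.6   6.9]
blkstop [640.1 -15.2  20.8]
shuttleplate [ 518.1 -100.1   13.9]
spool [ 749.5 -130.8   33.6]
ball [[ 632.2 -179.8   72. ]]
```

Rack frame is found: yaw 8.5°, origin (562.3,-4.2), rail top about 52.6, and 49.5 mm pad spacing in y, which all agree with the sizes given. The shuttle is at rack y about -110. Now to the start of the rail.

jog_arm(commands=[[-1, [0, 0, 0], [0, 0, 0.032]], [-1, [-0.084, 0.489, 0], [0, 0, 0]], [-1, [0, 0, 0.4], [0, 0, 0]], [-1, [0, 0, 0.4], [0, 0, 0]], [-1, [0, 0, 0.4], [0, 0, 0]], [-1, [0, 0, 0.4], [0, 0, 0]], [-1, [0, 0, 0.4], [0, 0, 0]], [-1, [0, 0, 0.4], [0, 0, 0]], [-1, [0, 0, 0.4], [0, 0, 0]], [-1, [0, 0, 0.4], [0, 0, 0]]])

```text
t: 4.2
ee_pos: [616.8, -129.7, 76.9]
orientation: [2.051, 2.378, 0.001]
ft_force: [1.1, -0.6, -0.3]
width: 0.3
grasp_force: 0.0
```

jog_arm(commands=[[-1, [0, 0, 0.1], [0, 0, 0]], [-1, [0, 0, 0.04], [0, 0, 0]], [-1, [0, 0, 0.02], [0, 0, 0]], [-1, [0, 0, 0], [0, 0, 0]], [-1, [0, 0, 0], [0, 0, 0]]])

```text
t: 4.7
ee_pos: [618.0, -131.2, 63.6]
orientation: [2.05, 2.377, 0.002]
ft_force: [0.2, -0.2, 0.3]
width: 0.1
grasp_force: 0.0
```

jog_arm(commands=[[-1, [0, 0, 0.03], [0, 0, 0]], [-1, [0, 0, 0], [0, 0, 0]]])

```text
t: 4.9
ee_pos: [616.9, -131.0, 59.1]
orientation: [2.052, 2.378, 0.0]
ft_force: [-0.4, -0.1, -0.6]
width: 0.5
grasp_force: 0.0
```

jog_arm(commands=[[-1, [0, 0, 0.02], [0, 0, 0]], [-1, [0, 0, 0], [0, 0, 0]]])

```text
t: 5.1
ee_pos: [616.6, -130.9, 56.5]
orientation: [-2.052, -2.379, 0.0]
ft_force: [-0.4, -0.2, 0.6]
width: 0.3
grasp_force: 0.0
```

jog_arm(commands=[[-1, [0, 0, 0.015], [0, 0, 0]], [-1, [0, 0, 0], [0, 0, 0]]])

```text
t: 5.3
ee_pos: [616.7, -130.9, 54.9]
orientation: [-2.052, -2.379, 0.0]
ft_force: [-0.5, 0.2, -0.1]
width: 0.7
grasp_force: 0.0
```

jog_arm(commands=[[-1, [0, 0, 0.015], [0, 0, 0]], [-1, [0, 0, 0], [0, 0, 0]]])

```text
t: 5.5
ee_pos: [616.8, -131.0, 53.5]
orientation: [-2.052, -2.379, 0.0]
ft_force: [0.3, 0.0, -0.8]
width: 0.2
grasp_force: 0.0
```

jog_arm(commands=[[-1, [0, 0, 0.01], [0, 0, 0]], [-1, [0, 0, 0], [0, 0, 0]]])

```text
t: 5.7
ee_pos: [616.9, -130.9, 53.4]
orientation: [2.052, 2.379, -0.0]
ft_force: [-2.0, 0.3, 6.5]
width: 0.5
grasp_force: 3.3
```

Contact at 6.5 N. I slide with light pressure.

jog_arm(commands=[[-1, [0.05, 0, 0.003], [0, 0, 0]], [-1, [0.05, 0, 0], [0, 0, 0]], [-1, [0.08, 0, 0], [0, 0, 0]], [-1, [0.08, 0, 0], [0, 0, 0]], [-1, [0.08, 0, 0], [0, 0, 0]]])

```text
t: 6.2
ee_pos: [613.1, -97.8, 53.4]
orientation: [2.05, 2.377, 0.001]
ft_force: [0.6, -4.4, 5.3]
width: 0.5
grasp_force: 3.0
```

jog_arm(commands=[[-1, [0.08, 0, 0], [0, 0, 0]], [-1, [0.08, 0, 0], [0, 0, 0]], [-1, [0.08, 0, 0], [0, 0, 0]]])

```text
t: 6.5
ee_pos: [609.6, -73.9, 53.4]
orientation: [2.05, 2.377, 0.002]
ft_force: [1.3, -5.7, 6.1]
width: 0.4
grasp_force: 3.1
```

jog_arm(commands=[[-1, [0.08, 0, 0.002], [0, 0, 0]], [-1, [0.08, 0, 0], [0, 0, 0]], [-1, [0.08, 0, 0], [0, 0, 0]], [-1, [0.08, 0, 0], [0, 0, 0]], [-1, [0.08, 0, 0], [0, 0, 0]], [-1, [0.08, 0, 0], [0, 0, 0]], [-1, [0, 0, 0], [0, 0, 0]]])

```text
t: 7.2
ee_pos: [602.6, -25.5, 53.4]
orientation: [2.049, 2.378, 0.003]
ft_force: [0.6, -1.2, 8.0]
width: 0.6
grasp_force: 4.1
```

jog_arm(commands=[[-1, [0, 0, -0.3], [0, 0, 0]], [-1, [0, 0, -0.4], [0, 0, 0]], [-1, [-0.37, -0.229, 0], [0, 0, 0]], [-1, [-0.37, -0.229, 0], [0, 0, 0]], [-1, [-0.37, -0.229, 0], [0, 0, 0]], [-1, [-0.37, -0.229, 0], [0, 0, 0]], [-1, [0, 0, 0], [0, 0, 0]], [-1, [0, 0, 0], [0, 0, 0]]])

```text
t: 8.0
ee_pos: [531.9, -186.2, 122.0]
orientation: [-2.054, -2.376, -0.0]
ft_force: [-0.1, 0.9, 1.1]
width: 0.4
grasp_force: 0.0
```

Run:
```python
from workcell import get_obs,get_image
from h import *
o=get_obs();print(o["t"],o["ee_pos"])
d=get_image("wrist");np.savez("w3.npz",pos=o["ee_pos"],ori=o["orientation"],**d)
cv2.imwrite("pics/w3.png",d["image"])
P=cloud(d);O=np.array([562.3,-4.2]);ex=np.array([.989,.1477]);ey=np.array([-.1477,.989])
X=(P[...,:2]-O)@ex;Y=(P[...,:2]-O)@ey;Z=P[...,2]
m=(X>-75)&(X<-35)&(Z>30)&(Z<48)&(Y>-160)&(Y<-60)
h,e=np.histogram(Y[m],np.arange(-160,-60,3));print(list(zip(e.round(),h)))
```

```text
8.0 [ 531.85117874 -186.18760923  121.96566375]Traceback (most recent call last):
  File "<stdin>", line 6, in <module>
  File "h.py", line 15, in cloud
    h,w=d["z_map"].shape;v,u=np.mgrid[:h,:w];o,r=rays(d,np.c_[u.ravel(),v.ravel()])
                                                 ~~~~^^^^^^^^^^^^^^^^^^^^^^^^^^^^^^
  File "h.py", line 9, in rays
    uv=np.atleast_2d(uv).astype(float);K=d["intrinsics"];T=cam(d)
                                                           ~~~^^^
  File "h.py", line 6, in cam
    T=np.eye(4);T[:3,:3]=R.from_rotvec(d["ori"]).as_matrix();T[:3,3]=d["pos"];return T@d["mount"]
                                       ~^^^^^^^
KeyError: 'ori'
```

View pics/w3.png

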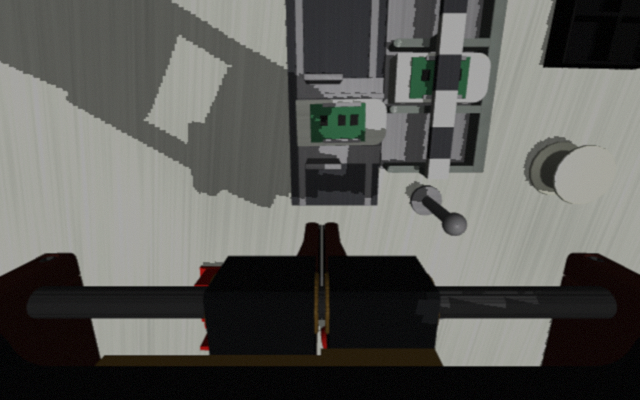

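The shuttle lugs are at (323,166) and (323,77), and the fingertips at (321,228) are lined up with them and clear of the track end and the post (424,200). I descend and push.

jog_arm(commands=[[-1, [0, 0, 0.4], [0, 0, 0]], [-1, [0, 0, 0.4], [0, 0, 0]], [-1, [0, 0, 0.17], [0, 0, 0]], [-1, [0, 0, 0], [0, 0, 0]], [-1, [0, 0, 0], [0, 0, 0]]])

```text
t: 8.55
ee_pos: [533.0, -184.8, 25.2]
orientation: [-2.05, -2.38, 0.0]
ft_force: [-0.4, 0.2, -0.8]
width: 0.2
grasp_force: 0.0
```

jog_arm(commands=[[-1, [0.05, 0, 0], [0, 0, 0]], [-1, [0.05, 0, 0], [0, 0, 0]], [-1, [0.05, 0, 0], [0, 0, 0]], [-1, [0.05, 0, 0], [0, 0, 0]], [-1, [0.05, 0, 0], [0, 0, 0]]])

```text
t: 9.05
ee_pos: [529.3, -161.1, 25.8]
orientation: [2.051, 2.378, 0.001]
ft_force: [1.7, -1.6, 1.3]
width: 0.5
grasp_force: 0.9
```

jog_arm(commands=[[-1, [0.04, 0, 0], [0, 0, 0]], [-1, [0.04, 0, 0], [0, 0, 0]], [-1, [0.04, 0, 0], [0, 0, 0]], [-1, [0.04, 0, 0], [0, 0, 0]], [-1, [0.04, 0, 0], [0, 0, 0]], [-1, [0.04, 0, 0], [0, 0, 0]], [-1, [0.04, 0, 0], [0, 0, 0]], [-1, [0.04, 0, 0], [0, 0, 0]], [-1, [0.04, 0, 0], [0, 0, 0]], [-1, [0.04, 0, 0], [0, 0, 0]]])

```text
t: 10.05
ee_pos: [522.8, -121.3, 25.1]
orientation: [-2.052, -2.379, 0.0]
ft_force: [1.6, -1.6, 0.7]
width: 0.5
grasp_force: 0.8
```

jog_arm(commands=[[-1, [0.04, 0, 0], [0, 0, 0]], [-1, [0.04, 0, 0], [0, 0, 0]], [-1, [0.04, 0, 0], [0, 0, 0]], [-1, [0.04, 0, 0], [0, 0, 0]], [-1, [0.04, 0, 0], [0, 0, 0]], [-1, [0.04, 0, 0], [0, 0, 0]], [-1, [0.03, 0, 0], [0, 0, 0]], [-1, [0.02, 0, 0], [0, 0, 0]], [-1, [0, 0, 0], [0, 0, 0]], [-1, [0, 0, 0], [0, 0, 0]]])

```text
t: 11.05
ee_pos: [518.0, -92.7, 25.0]
orientation: [-2.051, -2.378, 0.001]
ft_force: [-0.0, -0.2, 1.1]
width: 0.4
grasp_force: 0.0
```

```bash
sed -i 's/"mount" in d:/"mount" in d:/' h.py
cat > look.py <<'E'
import sys
from workcell import get_obs,get_image
from h import *
nm=sys.argv[1];S=[get_obs() for _ in range(1)][0];print(S["t"],S["ee_pos"].round(1),S["ft_force"].round(1))
O=np.array([562.3,-4.2]);ex=np.array([.989,.1477]);ey=np.array([-.1477,.989])
print("tcp rack",((np.array(S["ee_pos"])[:2]-O)@ex).round(1),((np.array(S["ee_pos"])[:2]-O)@ey).round(1))
g=get_image("wrist");d=dict(g);d["pos"]=S["ee_pos"];d["ori"]=S["orientation"];np.savez(nm+".npz",**d)
cv2.imwrite("pics/"+nm+".png",d["image"])
E
python3 look.py w4; python3 -c "
import numpy as np;print(np.load('w4.npz').files)"
```

```text
11.05 [518.  -92.7  25. ] [-0.  -0.2  1.1]
tcp rack -56.9 -81.0
['image', 'z_map', 'intrinsics', 'mount', 'pos', 'ori']
```

View pics/w4.png

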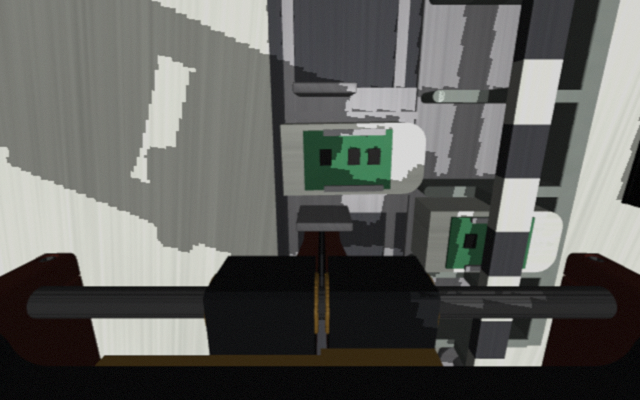

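The shuttle now stands near bay d. The carrier's board is at (347,160), and the divider tips of bay d are at (430,97) and (430,187).

```bash
cat > meas.py <<'E'
import sys
from h import *
d=load(sys.argv[1]+".npz");O=np.array([562.3,-4.2]);ex=np.array([.989,.1477]);ey=np.array([-.1477,.989])
rk=lambda p:np.round(np.c_[(p[:,:2]-O)@ex,(p[:,:2]-O)@ey],1).tolist()
P=cloud(d);hsv=cv2.cvtColor(d["image"],cv2.COLOR_BGR2HSV)
m=((hsv[...,0]>45)&(hsv[...,0]<85)&(hsv[...,1]>100)).astype(np.uint8)
m=cv2.morphologyEx(m,cv2.MORPH_CLOSE,np.ones((15,15)));m[255:]=0
for c in cv2.findContours(m,cv2.RETR_EXTERNAL,cv2.CHAIN_APPROX_NONE)[0]:
    if cv2.contourArea(c)>300:
        q=cv2.minAreaRect(c);z=np.median(P[m>0][:,2]);b=cv2.boundingRect(c);z=np.nanmedian(P[b[1]+3:b[1]+b[3]-3,b[0]+3:b[0]+b[2]-3,2])
        print("green",b,"z",z.round(1),"centre",rk(plane(d,q[0],z)),"corners",rk(plane(d,cv2.boxPoints(q),z)))
for a in sys.argv[2:]:
    u,v,z=map(float,a.split(","));p=P[int(v),int(u)];print(a,"plane",rk(plane(d,(u,v),z)),"depth",p.round(1),rk(p[None]))
E
python3 meas.py w4 432,97,27 432,187,27 324,89,40 324,210,40 282,160,36 282,127,36 282,192,36 538,155,53 545,60,53 290,220,40 355,220,40
```

```text
green (448, 218, 39, 37) z 36.4 centre [[21.7, -72.8]] corners [[10.4, -62.5], [30.5, -62.5], [33.5, -83.4], [12.7, -83.4]]
green (625, 148, 15, 57) z 1.9 centre [[138.0, -46.9]] corners [[129.0, -29.5], [137.5, -29.5], [147.4, -65.3], [138.4, -65.3]]
green (304, 130, 88, 60) z 37.3 centre [[-43.5, -31.3]] corners [[-65.3, -17.4], [-22.8, -16.8], [-20.6, -45.9], [-65.3, -46.5]]
432,97,27 plane [[-0.7, -1.0]] depth [562.5  -5.1  24.9] [[0.0, -0.9]]
432,187,27 plane [[3.8, -47.9]] depth [573.3 -51.1  26.6] [[4.0, -48.0]]
324,89,40 plane [[-55.5, 1.8]] depth [507.2 -10.5  39.5] [[-55.5, 1.9]]
324,210,40 plane [[-55.3, -56.9]] depth [517.2 -75.7  18.1] [[-55.1, -64.0]]
282,160,36 plane [[-76.5, -31.7]] depth [491.2 -47.   35.4] [[-76.6, -31.8]]
282,127,36 plane [[-76.0, -15.5]] depth [489.4 -30.8  35.5] [[-76.0, -15.5]]
282,192,36 plane [[-77.1, -48.4]] depth [489.9 -73.1   1.5] [[-81.7, -57.4]]
538,155,53 plane [[39.7, -26.9]] depth [606.  -24.9  52.4] [[40.1, -27.0]]
545,60,53 plane [[35.2, 12.2]] depth [595.5  13.1  52.8] [[35.4, 12.2]]
290,220,40 plane [[-72.9, -62.3]] depth [497.4 -90.3   3.5] [[-76.9, -75.6]]
355,220,40 plane [[-39.3, -62.3]] depth [539.3 -84.8   1.5] [[-34.7, -76.3]]
```

jog_arm(commands=[[-1, [0.025, 0, 0], [0, 0, 0]], [-1, [0.025, 0, 0], [0, 0, 0]], [-1, [0.02, 0, 0], [0, 0, 0]], [-1, [0, 0, 0], [0, 0, 0]], [-1, [0, 0, 0], [0, 0, 0]]])

```text
t: 11.6
ee_pos: [517.6, -85.9, 25.2]
orientation: [2.052, 2.379, 0.0]
ft_force: [0.7, 0.5, -0.4]
width: 0.5
grasp_force: 0.0
```

```bash
python3 look.py w5; python3 meas.py w5
python3 - <<'E'
from h import *
d=load("w5.npz");P=cloud(d);O=np.array([562.3,-4.2]);ex=np.array([.989,.1477]);ey=np.array([-.1477,.989])
X=(P[...,:2]-O)@ex;Y=(P[...,:2]-O)@ey;Z=P[...,2];ok=np.zeros(Z.shape,bool);ok[:250]=1
for n,m in dict(lugL=(X>-68)&(X<-42)&(Y>-5)&(Y<25)&(Z>35)&(Z<45),rear=(X>-85)&(X<-66)&(Y>-60)&(Y<10)&(Z>31)&(Z<40),strips=(X>-60)&(X<-30)&(Y>-55)&(Y<0)&(Z>33)&(Z<45),divL=(X>2)&(X<20)&(Y>-10)&(Y<10)&(Z>22)&(Z<32),divR=(X>0)&(X<12)&(Y>-60)&(Y<-40)&(Z>22)&(Z<32)).items():
    m&=ok;print(n,m.sum(),"X",np.percentile(X[m],[2,50,98]).round(1),"Y",np.percentile(Y[m],[2,50,98]).round(1),"Z",np.median(Z[m]).round(1))
E
```

```text
11.6 [517.6 -85.9  25.2] [ 0.7  0.5 -0.4]
tcp rack -56.2 -74.2
green (446, 230, 38, 25) z 36.3 centre [[21.7, -69.6]] corners [[10.9, -62.6], [30.7, -62.6], [32.7, -76.7], [12.4, -76.7]]
green (623, 141, 17, 74) z 2.4 centre [[138.2, -41.0]] corners [[127.3, -18.4], [137.0, -18.4], [149.9, -65.2], [139.6, -65.2]]
green (303, 130, 88, 60) z 37.3 centre [[-43.4, -24.4]] corners [[-65.1, -10.5], [-22.6, -10.0], [-20.4, -39.1], [-65.2, -39.7]]
lugL 668 X [-67.4 -55.  -42.7] Y [ 7.   9.5 11.9] Z 39.4
rear 1617 X [-76.5 -70.9 -66.2] Y [-57.4 -24.1   7.9] Z 35.6
strips 4253 X [-59.3 -44.9 -30.6] Y [-42.1 -23.6  -7.6] Z 37.3
divL 420 X [ 2.3 10.8 19.6] Y [-3.  -0.3  2.4] Z 26.6
divR 404 X [ 0.2  5.9 11.7] Y [-59.6 -51.4 -47.3] Z 26.6
```

Carrier at rack y -24.4, shuttle at -25.0: aligned with bay d (-25). I back off and go behind the carrier.

jog_arm(commands=[[-1, [-0.2, 0, 0], [0, 0, 0]], [-1, [0, 0, -0.4], [0, 0, 0]], [-1, [0, 0, -0.4], [0, 0, 0]], [-1, [0.23, -0.163, 0], [0, 0, 0]], [-1, [0.23, -0.163, 0], [0, 0, 0]], [-1, [0.23, -0.163, 0], [0, 0, 0]], [-1, [0, 0, 0], [0, 0, 0]], [-1, [0, 0, 0], [0, 0, 0]]])

```text
t: 12.45
ee_pos: [462.3, -44.5, 105.5]
orientation: [2.05, 2.379, 0.001]
ft_force: [-0.1, -0.2, -0.3]
width: 0.5
grasp_force: 0.0
```

```bash
python3 look.py w6
python3 - <<'E'
from h import *
d=load("w6.npz");P=cloud(d);O=np.array([562.3,-4.2]);ex=np.array([.989,.1477]);ey=np.array([-.1477,.989])
X=(P[...,:2]-O)@ex;Y=(P[...,:2]-O)@ey;Z=P[...,2];m=(Z>95)&(Z<150);print(m.sum())
# fingertip extents: cloud points within 40 mm of TCP height, tool coordinates
p=P-d["pos"];T=R.from_rotvec(d["ori"]).as_matrix();q=p@T;m=(q[...,2]>-12)&(q[...,2]<6)&(abs(q[...,0])<40)&(abs(q[...,1])<40);print(m.sum(),np.percentile(q[m],[1,50,99],axis=0).round(1))
E
```

```text
12.45 [462.3 -44.5 105.5] [-0.1 -0.2 -0.3]
tcp rack -104.8 -25.1
1382
263 [[ 10.   -8.5 -11.9]
 [ 11.8   0.6  -6.2]
 [ 12.4   9.1   1. ]]
```

jog_arm(commands=[[-1, [0, 0, 0.4], [0, 0, 0]], [-1, [0, 0, 0.4], [0, 0, 0]], [-1, [0, 0, 0.06], [0, 0, 0]], [-1, [0, 0, 0], [0, 0, 0]], [-1, [0, 0.05, 0], [0, 0, 0]], [-1, [0, 0.05, 0], [0, 0, 0]], [-1, [0, 0.04, 0], [0, 0, 0]], [-1, [0, 0.04, 0], [0, 0, 0]], [-1, [0, 0.04, 0], [0, 0, 0]]])

```text
t: 13.4
ee_pos: [483.4, -41.4, 19.7]
orientation: [-2.051, -2.378, 0.001]
ft_force: [-3.5, -0.4, 2.6]
width: 0.5
grasp_force: 2.0
```

jog_arm(commands=[[-1, [0, 0.04, 0], [0, 0, 0]], [-1, [0, 0.04, 0], [0, 0, 0]], [-1, [0, 0.04, 0], [0, 0, 0]], [-1, [0, 0.04, 0], [0, 0, 0]], [-1, [0, 0.04, 0], [0, 0, 0]]])

```text
t: 13.9
ee_pos: [503.7, -38.5, 19.1]
orientation: [-2.052, -2.379, 0.0]
ft_force: [-3.6, -0.4, 2.3]
width: 0.3
grasp_force: 1.8
```

```bash
python3 look.py w7; python3 meas.py w7
```

```text
13.9 [503.7 -38.5  19.1] [-3.6 -0.4  2.3]
tcp rack -63.0 -25.3
green (361, 229, 85, 26) z 37.3 centre [[-20.6, -17.2]] corners [[-42.5, -10.3], [0.4, -10.3], [1.9, -24.3], [-42.0, -24.3]]
green (485, 14, 58, 73) z 36.4 centre [[22.0, 73.0]] corners [[11.1, 58.7], [11.2, 89.0], [32.3, 86.5], [33.5, 55.9]]
```

View pics/w7.png

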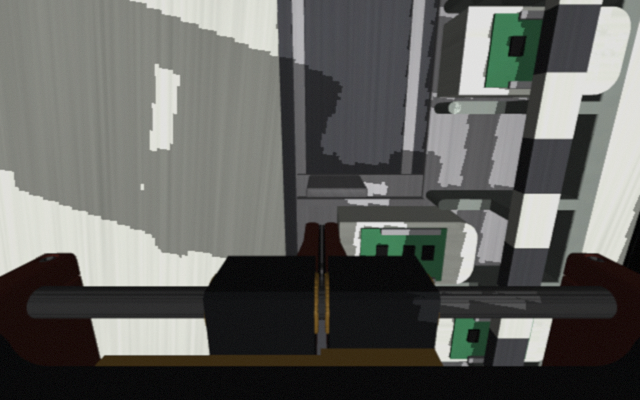

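The carrier's nose at (470,250) is entering bay d squarely, with its left edge parallel to the dividers. I keep pushing.

jog_arm(commands=[[-1, [0, 0.04, 0], [0, 0, 0]], [-1, [0, 0.04, 0], [0, 0, 0]], [-1, [0, 0.04, 0], [0, 0, 0]], [-1, [0, 0.04, 0], [0, 0, 0]], [-1, [0, 0.04, 0], [0, 0, 0]]])

```text
t: 14.45
ee_pos: [523.7, -35.6, 19.2]
orientation: [2.052, 2.379, 0.0]
ft_force: [-3.2, -1.1, 3.5]
width: 0.7
grasp_force: 1.8
```

jog_arm(commands=[[-1, [0, 0.04, 0], [0, 0, 0]], [-1, [0, 0.04, 0], [0, 0, 0]], [-1, [0, 0.04, 0], [0, 0, 0]], [-1, [0, 0.04, 0], [0, 0, 0]], [-1, [0, 0.04, 0], [0, 0, 0]]])

```text
t: 14.95
ee_pos: [543.7, -32.6, 19.1]
orientation: [2.052, 2.379, 0.0]
ft_force: [-1.4, 0.2, -1.2]
width: 0.4
grasp_force: 0.6
```

jog_arm(commands=[[-1, [0, 0.03, 0], [0, 0, 0]], [-1, [0, 0.03, 0], [0, 0, 0]], [-1, [0, 0.03, 0], [0, 0, 0]], [-1, [0, 0.03, 0], [0, 0, 0]]])

```text
t: 15.35
ee_pos: [555.2, -30.9, 19.2]
orientation: [-2.052, -2.379, 0.0]
ft_force: [-1.1, -0.3, -0.9]
width: 0.6
grasp_force: 0.6
```

jog_arm(commands=[[-1, [0, 0.015, 0], [0, 0, 0]], [-1, [0, 0.015, 0], [0, 0, 0]], [-1, [0, 0, 0], [0, 0, 0]]])

```text
t: 15.65
ee_pos: [558.2, -30.5, 19.2]
orientation: [2.052, 2.379, 0.0]
ft_force: [-0.6, -0.2, -0.9]
width: 0.2
grasp_force: 0.5
```

jog_arm(commands=[[-1, [0, 0.01, 0], [0, 0, 0]], [-1, [0, 0.01, 0], [0, 0, 0]], [-1, [0, 0, 0], [0, 0, 0]]])

```text
t: 15.95
ee_pos: [559.4, -30.2, 19.0]
orientation: [-2.051, -2.378, 0.001]
ft_force: [-2.5, -1.1, -1.2]
width: 0.8
grasp_force: 1.4
```

jog_arm(commands=[[-1, [0, 0.01, 0], [0, 0, 0]], [-1, [0, 0, 0], [0, 0, 0]]])

```text
t: 16.15
ee_pos: [559.4, -30.1, 18.9]
orientation: [-2.05, -2.377, 0.003]
ft_force: [-5.9, -1.0, 2.0]
width: 0.3
grasp_force: 3.0
```

jog_arm(commands=[[-1, [0, 0.01, 0], [0, 0, 0]], [-1, [0, 0, 0], [0, 0, 0]]])

```text
t: 16.35
ee_pos: [559.4, -30.1, 18.9]
orientation: [-2.049, -2.376, 0.005]
ft_force: [-8.1, -2.6, 4.5]
width: 0.6
grasp_force: 4.6
```

Firm stop at TCP rack x -6.7 (expected -6.5), so the carrier is home. I retract, lift clear and check.

jog_arm(commands=[[-1, [0, 0.007, 0], [0, 0, 0]], [-1, [0, -0.05, 0], [0, 0, 0]], [-1, [0, -0.1, 0], [0, 0, 0]], [-1, [0, -0.3, 0], [0, 0, 0]], [-1, [0, -0.4, -0.1], [0, 0, 0]], [-1, [-0.25, -0.1, -0.4], [0, 0, 0]], [-1, [-0.4, 0, -0.4], [0, 0, 0]], [-1, [-0.4, 0, -0.4], [0, 0, 0]], [-1, [0, 0, -0.3], [0, 0, 0]], [-1, [0, 0, 0], [0, 0, 0]]])

```text
t: 17.35
ee_pos: [485.4, -140.3, 174.1]
orientation: [2.049, 2.37, 0.006]
ft_force: [0.8, 1.0, -0.1]
width: 0.1
grasp_force: 0.0
```

```bash
python3 look.py w8; python3 meas.py w8
```

```text
17.35 [ 485.4 -140.3  174.1] [ 0.8  1.  -0.1]
tcp rack -96.1 -123.3
green (429, 125, 22, 29) z 36.4 centre [[22.3, -77.3]] corners [[12.3, -90.3], [13.2, -62.2], [32.2, -64.5], [31.8, -92.8]]
green (436, 67, 21, 32) z 36.5 centre [[22.8, -24.6]] corners [[14.2, -38.1], [13.7, -10.1], [31.2, -11.4], [32.2, -39.4]]
green (536, 0, 104, 126) z 4.4 centre [[186.6, -5.9]] corners [[136.4, -61.0], [134.9, 58.4], [232.5, 44.5], [244.8, -78.5]]
```

View pics/w8.png

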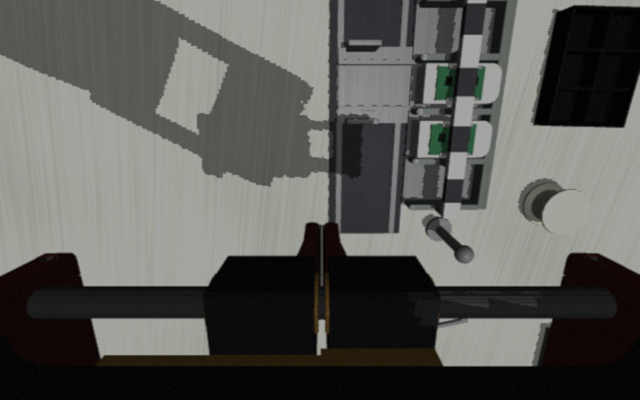

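The stored carrier at (446,83) sits in bay d as deep as the parked one in bay e at (440,139). The shuttle before it at (372,85) is empty, and the hand is clear.

```bash
python3 -c "
from workcell import close_job;print(close_job())"
```

```text
the job is handed in; nothing more can be done
None
```

The job is done and handed in: the fingertip ran along the rail over bays f, e and d, the shuttle was pushed to bay d, the carrier is home against the stop there, and the hand is clear.

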